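# Refit the gas-hob knob and hold the tap pressed in

### The arm

A 6-joint arm with a two-finger parallel gripper is mounted at the origin on the work surface. World frame = base frame: x ahead of the robot, y to its left, z up, the work surface at z = 0. Lengths are in m, angles in rad, forces in N, time in s.
With the tool pointing down it reaches from about 0.4 to 0.825 m from the base axis. Payload 7 kg.
Tool frame: the origin (TCP) lies at the very end of the fingers, on their centre line; the grasp point (between the pads) lies 19 mm behind it; z points along the fingers, x is the direction in which the jaws open and shut, and the axes are right-handed (so a half turn about z gives the same grasp; the last joint's range is limited). The gripper opens to 88 mm and grips with 3 to 60 N. Pads are 19 mm wide; open, the fingers measure 130 mm over their backs; the gripper's body (78 mm by 193 mm) begins 47 mm behind the grasp point.
Start: joints at [1.553, 0.359, 0.012, 0, -1.224, -0.288], TCP at [0.203, 0.644, 0.227] pointing down, gripper open.
Joint ranges: [-3.07, 3.07], [-1.43, 2.12], [-1.02, 1.25], [-3.03, 1.67], [-3.05, -0], [-3.03, 3.03]. Speed limits (rad/s): [2.39, 2.39, 3.01, 3.14, 3.14, 3.14].

### API

Orientations are given as [roll, pitch, yaw] about the fixed x, y, z axes, in that order (R = Rz(yaw) Ry(pitch) Rx(roll)).
In Python, from station import telemetry, grab_frame, arm, regions_of, pinpoint gives the robot as it stands. The module is installed in compiled form; this text tells all that it offers.
- The arm moves only by the shell command python3 -m inch 'ROWS' [FORCE]. ROWS is text: rows parted by semicolons, each of 7 numbers parted by spaces: the opening, from 0 (shut) to 1 (fully open), then the shift along the world's x, y, z in cm, then the turn, a rotation vector about the world's x, y, z in degrees. A call has 1 to 12 rows; each row is the pose to reach, as a shift and turn from the pose measured when the call began; what a row does not reach only later rows make up. A row lasts 1/8 s, in which the tool goes at most 62.5 mm and 10.7 degrees, less where a joint would pass 70% of its speed; a pose out of reach is approached as far as the arm can. A call with a gripper value outside its range is refused whole. The fingers move at their own pace and stop on an object; FORCE is the grip in N (left out, the last holds). Time passes only in rows, so rows that repeat a pose let the fingers close. It gives the time, the measured TCP pose, the force and the opening at its end, in the units of the state.
- telemetry.get_state(): the state, without advancing time (a new reading comes with each control period).
- grab_frame(name): name is "scene" or "top" or "wrist"; returns a dict with "pixels" (420x560x3 uint8, red, green, blue), "fx", "fy", "cx", "cy" (pixels), "R" (3x3) and "t" (3): a world point X has camera coordinates R X + t. Camera axes: x right, y down, z forward; pixel columns grow to the right and rows downward; lengths in m; the calibration is good to about 2 mm. The wrist camera is an equidistant fisheye: a pixel r from the principal point sees the ray r / f radians off the axis. A picture is of the moment at which its call begins. There is no depth.
- arm.job_done(): hands the job in, once; it reports no verdict.
Trained networks look in the newest picture that a camera, given by its name, has taken for a name from the list of things; names that differ only in an ending like _2 or _b are one class to them, and where a whole thing is asked for, a point or a joint stands for the part that bears it (a point fixed in the world has none). Each returns a list of dicts, best first, with "p" (0 to 1); they miss things now and then, are a little off and sometimes report something else, mostly with a low value. They report only what shows in the picture. A call takes as long as a camera call. They do not tell look-alikes from the thing itself.
- regions_of(camera, name): "pixels" (420x560 bool, what is visible of it) and "bbox" ([left, top, right, bottom] in pixels, round what is visible of it).
- pinpoint(camera, name): "location" ([column, row] in pixels: a listed point, or the origin of a listed thing).
The state is a dict: "t": time; "q": joint angles; "qd": joint speeds; "joint_efforts": joint torques, N m; "eef_pos": TCP position; "ee_rot": TCP orientation; "force": force on the tool from outside, world axes, zero at the start; "moment": the same for the moment, N m; "width": finger opening in m.
Only numpy, scipy, OpenCV 4.12 (cv2) and the standard library are available. Lean on these libraries where they do the work, as an engineer would, in place of code of your own. Each camera call takes 0.05 s, during which the arm holds its last target. There are 200 camera calls.

### The job

One tap of the gas hob is bare after cleaning. Slip the loose steel bezel ring over the bare tap's spindle and let it lie flat on the hob, then take the loose knob, turn it so that its D-shaped hole matches the flat of the spindle, push it fully home on the spindle and go on pressing so that the sprung tap goes all the way in, as for lighting the burner. Finish with the gripper still holding the knob and the tap still pressed in; leave the saucepan, the bowl of almonds and the tray of pralines where they are.

Things in the scene. Friction and masses are not known exactly. Their poses are not given: they have to be found in the camera images.
- hob: Fixed gas hob: steel deck 510 (x) by 580 mm (y), flat top 10 mm above the counter; origin under its centre. Four taps at y = -235 mm, x = -99, -33, 33, 99 mm here; one (it varies) is bare, three carry fixed knobs like the loose one (57 mm above the deck, 27 mm from their axis). Pan supports, top 46 mm above the deck, begin 90 mm to the +y side of the taps.
- tap: The bare tap: origin on the deck's top surface, on the spindle's axis, z up. Fixed; its x axis points square out of the flat of the spindle. It stands at a different angle from start to start.
- spindle_top (a point): Centre of the top end of the bare brass spindle, 33 mm above the deck when not pressed; axes as the tap's. A D-shaft: 12 mm diameter with one flat 3 mm from the axis on the +x side, over its whole length; top edge chamfered 1 mm. It cannot turn, only slide down against a spring.
- spindle (a joint): How far the spindle is pressed down into the tap, in m: 0 free (up), 0.006 at its lower stop. The spring takes 3 N to start and 9 N at the stop, and brings it back up when let go.
- bezel: Loose steel bezel: a plain flat ring 46 mm across, 10 mm thick, with a 17 mm round hole, 35 g, lying flat on the counter at the right of the hob; origin at the centre of its underside, z up. Gripped across its rim. When the knob is on and fully pressed it clears the bezel by 2 mm.
- knob: Loose black hob knob standing upright on the counter, hole down, about 60 g; origin at the centre of its underside, on the hole's axis, z up, +x towards its pointer. Round skirt 42 mm across from z = 0 to 19 mm; on it, z = 19 to 39 mm, a bar grip 13 mm wide (y) from x = -21 to 19 mm that tapers on to a pointer nose at x = 27 mm with a white line on top.
- knob_hole (a point): Mouth of the knob's blind D-shaped hole, at the knob's origin, axes as the knob's: 15 mm deep, radius 7 mm, its flat 4 mm from the axis on the +x (pointer) side. It fits when the pointer points square out of the spindle's flat, within about 10 degrees. When home, the spindle's top touches the hole's end.
- saucepan: Copper saucepan, 160 mm across and 85 mm high, its handle reaching 235 mm from its axis to the left; it stands on the pan support nearest to the robot and the taps, its centre about 190 mm to the +y side of the column of taps. A bystander; origin at the centre of its underside.
- almond_bowl: Steel bowl of almonds, 132 mm across and 45 mm high, on the counter at the robot's right. A bystander; origin at the centre of its underside.
- praline_tray: Aluminium tray of pralines, 240 by 170 by 25 mm high, on the counter to the far right. A bystander; origin at the centre of its underside.
Things that resemble listed ones, but are neither listed nor needed, are in the scene too. Leave any red or yellow look-alike of the knob alone.

How it is judged:
On the way, in this order (a step that is already met when the one before it is completed fails the run):
1. the bezel lies flat on the hob round the bare spindle, let go (horizontal distance between bezel and tap below 0.005 m and z of bezel in the frame of tap below 0.002 m and angle between bezel's own z axis and vertical below 0.06 rad and contact force between the fingers and bezel below 0.1 N), for 0.2 s.
2. the knob is home on the D of the spindle (z of knob in the frame of spindle_top below -0.0125 m and horizontal distance between knob and spindle_top below 0.004 m and angle between the x axis of knob and the x axis of spindle_top, either way round below 0.26 rad), for 0.1 s.
At the end, for the whole second after the job is handed in: Bezel flat on the hob round the spindle (within 2 mm of the deck, 5 mm of the axis); knob home on the D (12.5 of 15 mm deep, axes within 4 mm, pointer within 15 degrees, upright, clear of the bezel), at rest, fingers on it with over 2 N, tap pressed in by over 4.5 of its 6 mm (all of step 2 and horizontal distance between bezel and tap below 0.005 m and z of bezel in the frame of tap below 0.002 m and angle between bezel's own z axis and vertical below 0.06 rad and angle between knob's own z axis and vertical below 0.12 rad and value of joint spindle above 0.0045 m and contact force between the fingers and knob above 2 N and contact force between knob and bezel below 1 N and linear speed of knob below 0.02 m/s); the arm keeps its last pose, push and grip.
It fails at once if the saucepan is shifted by more than 20 mm (distance of saucepan from where it was at the start of the episode above 0.02 m).
It fails at once if the bowl of almonds is shifted by more than 20 mm (distance of almond_bowl from where it was at the start of the episode above 0.02 m).
It fails at once if the tray of pralines is shifted by more than 20 mm (distance of praline_tray from where it was at the start of the episode above 0.02 m).
It also fails if it takes over 54 s, if anything falls off the work surface, if the arm or the gripper's body presses on something with over 40 N, if the wrist force passes 120 N, or if a joint passes its speed limit or range.

## Working session

There is one attempt and no reset: what is moved stays moved. The work goes in short steps, Python scripts to look and compute and a shell command to move; the robot and the scene stay as the last step left them, time stands still between calls to the robot, and variables do not carry over. Pictures are saved under pics/ and viewed, about 8 in all and at most 12, crops included, and the job is handed in when it is done.

```bash
mkdir -p pics; cat > h.py <<'E'
import numpy as np, cv2
from station import telemetry, grab_frame, arm, regions_of, pinpoint
def ray(f,px):
    u=(px[0]-f['cx'])/f['fx'];v=(px[1]-f['cy'])/f['fy']
    if f.get('name')=='wrist':
        r=np.hypot(u,v); d=np.array([u/r*np.sin(r),v/r*np.sin(r),np.cos(r)]) if r>1e-9 else np.array([0,0,1.])
    else: d=np.array([u,v,1.])
    R=np.array(f['R']); return -R.T@np.array(f['t']), R.T@d
def at_z(f,px,z):
    o,d=ray(f,px); return o+d*(z-o[2])/d[2]
def proj(f,X):
    c=np.array(f['R'])@np.array(X)+np.array(f['t'])
    if f.get('name')=='wrist':
        n=np.hypot(c[0],c[1]); th=np.arctan2(n,c[2]); u,v=c[0]/n*th,c[1]/n*th
    else: u,v=c[0]/c[2],c[1]/c[2]
    return np.array([f['fx']*u+f['cx'],f['fy']*v+f['cy']])
def grab(n):
    f=grab_frame(n); f['name']=n; return f
def save(f,fn,box=None,s=1):
    im=np.array(f['pixels'])[...,::-1]
    if box: im=im[box[1]:box[3],box[0]:box[2]]
    cv2.imwrite('pics/'+fn,cv2.resize(im,None,fx=s,fy=s,interpolation=cv2.INTER_CUBIC))
E
python3 - <<'E'
from h import *
np.set_printoptions(precision=4,suppress=True)
s=telemetry.get_state();print(s['t'],s['eef_pos'],s['ee_rot'],s['width'],s['force'])
fs={n:grab(n) for n in('top','scene')}
for n,f in fs.items():
    print(n,-np.array(f['R']).T@f['t'])
    for k in ['hob','tap','spindle_top','bezel','knob','knob_hole','saucepan','almond_bowl','praline_tray']:
        z={'spindle_top':.043,'tap':.01,'hob':0,'saucepan':.056}.get(k,0)
        for r in pinpoint(n,k)[:4]: print(n,k,round(r['p'],2),np.round(r['location'],1),at_z(f,r['location'],z))
a=np.hstack([np.array(fs[n]['pixels']) for n in ('top',)])
save(fs['top'],'top.png',s=1.4);save(fs['scene'],'scene.png',s=1.4)
E
```

```text
0.0 [0.2031 0.6432 0.2256] [-3.1414 -0.0017 -1.8767] 0.08760869917198039 [-0.1701 -0.1807 -0.3241]
top [ 0.4051 -0.0793  1.4309]
top hob 0.86 [152.9 199.8] [0.5689 0.2361 0.    ]
top tap 0.47 [238.6 227.5] [0.4976 0.0049 0.01  ]
top tap 0.25 [166.1 234.8] [0.4752 0.1958 0.01  ]
top bezel 0.53 [346.5 189.5] [ 0.6056 -0.2832  0.    ]
top knob 0.75 [326.3 279.7] [ 0.363  -0.2303  0.    ]
top knob 0.72 [308.3 206.7] [ 0.5573 -0.1804  0.    ]
top knob 0.62 [299.2 227.6] [ 0.5006 -0.1566  0.    ]
top knob 0.56 [328.5 246.6] [ 0.451  -0.2356  0.    ]
top knob_hole 0.79 [297.2 227.6] [ 0.5005 -0.1513  0.    ]
top knob_hole 0.79 [331.8 280.5] [ 0.3611 -0.245   0.    ]
top knob_hole 0.74 [329.9 245.1] [ 0.455  -0.2393  0.    ]
top knob_hole 0.64 [315.6 200.6] [ 0.5741 -0.1999  0.    ]
top saucepan 0.92 [164.2 237.9] [0.4649 0.1915 0.056 ]
top almond_bowl 0.89 [381.7 273.7] [ 0.381  -0.3781  0.    ]
top almond_bowl 0.46 [152.4 198.6] [0.5721 0.2375 0.    ]
top praline_tray 0.89 [425.8 199.4] [ 0.5824 -0.4981  0.    ]
scene [ 1.2512 -0.663   0.7718]
scene tap 0.7 [198.7 254.5] [ 0.4733 -0.2473  
[... 303 characters left out ...]
e bezel 0.47 [345.6 175.2] [0.417  0.2463 0.    ]
scene knob 0.81 [178.8 231. ] [ 0.3653 -0.2361  0.    ]
scene knob 0.8 [247.1 275.8] [ 0.5808 -0.1954 -0.    ]
scene knob 0.76 [223.5 219.5] [ 0.3891 -0.1285  0.    ]
scene knob 0.71 [242.8 245.9] [ 0.496  -0.1471  0.    ]
scene knob_hole 0.88 [178.  230.7] [ 0.3632 -0.2371  0.    ]
scene knob_hole 0.81 [201.6 253.7] [ 0.4645 -0.2354  0.    ]
scene knob_hole 0.79 [245.6 274.4] [ 0.5754 -0.1954  0.    ]
scene knob_hole 0.74 [244.  247.6] [ 0.5024 -0.1483  0.    ]
scene saucepan 0.72 [341.5 173.9] [0.467  0.1762 0.056 ]
scene almond_bowl 0.83 [127.3 262.8] [ 0.3964 -0.379   0.    ]
scene praline_tray 0.72 [109.  341.9] [ 0.5745 -0.4986  0.    ]
```

View pics/top.png

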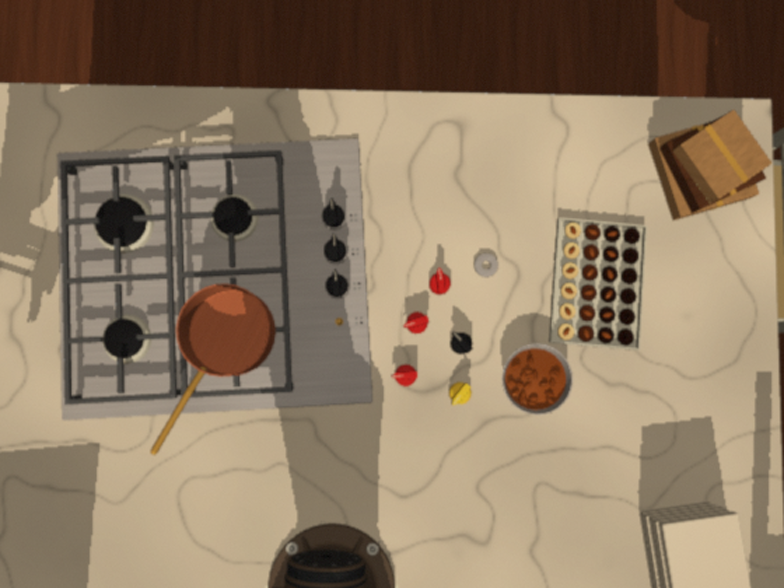

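View pics/scene.png

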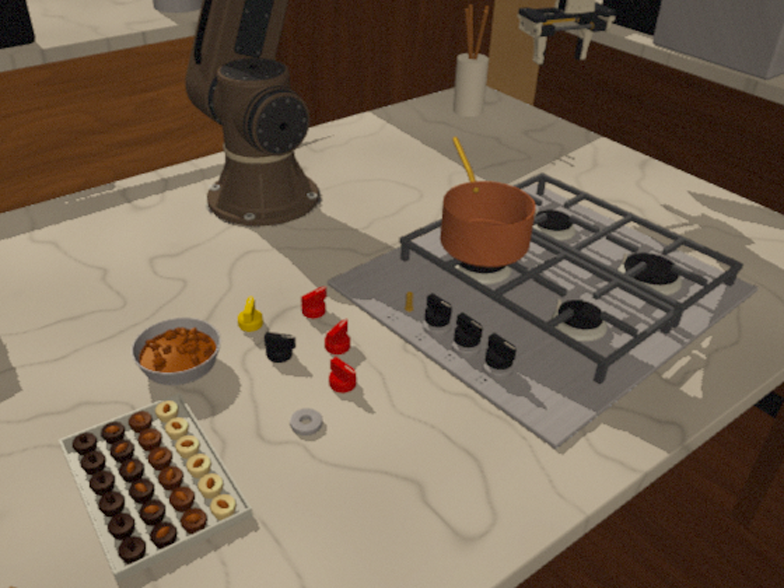

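Top view (1.4x): the bare brass spindle is at (339,321), beside three black fixed knobs at (337,285), (335,250) and (333,215). The loose ring is at (486,263). Knob candidates are the loose black one at (460,343), the red ones at (440,283), (417,322) and (405,375), and the yellow one at (459,394). I choose the black one. The scene view agrees: knob at (280,346), bezel at (307,421). Next I go over the tap for a close look.

```bash
python3 -m inch '1 5 -6 3 0 0 0;1 10 -12 4 0 0 0;1 15 -18 4 0 0 4;1 20 -24 4 0 0 8;1 25 -30 4 0 0 12;1 27 -36 4 0 0 17;1 28 -42 4 0 0 17.5;1 28 -48 4 0 0 17.5;1 28 -54 4 0 0 17.5;1 28 -60 4 0 0 17.5;1 28 -65 4 0 0 17.5;1 28 -68 4 0 0 17.5'
python3 - <<'E'
from h import *
np.set_printoptions(precision=4,suppress=True)
s=telemetry.get_state();print(s['t'],s['eef_pos'],s['ee_rot'],s['q'])
f=grab('wrist');print(-np.array(f['R']).T@f['t'],f['R'][2],f['fx'])
for k in ['tap','spindle_top','bezel','knob','knob_hole']:
    z={'spindle_top':.043,'tap':.01}.get(k,0)
    for r in pinpoint('wrist',k)[:5]: print(k,round(r['p'],2),np.round(r['location'],1),at_z(f,r['location'],z))
save(f,'w1.png',s=1.4)
E
```

```text
t: 2.5
eef_pos: [0.4825, -0.0167, 0.267]
ee_rot: [-3.14, 0.0, -1.571]
force: [1.8, -0.0, -0.5]
width: 0.0876
2.5 [ 0.4825 -0.0167  0.267 ] [-3.1404  0.0003 -1.5707] [ 0.3741  0.0096 -0.332   0.0001 -1.228   1.1968]
[ 0.5532 -0.0165  0.4259] [-0.2621 -0.0004 -0.965 ] 325.19226210127806
tap 0.48 [268.4 170.9] [0.4962 0.0016 0.01  ]
spindle_top 0.54 [271.3 176.6] [ 0.4938 -0.0032  0.043 ]
spindle_top 0.2 [123.9 199.3] [0.4676 0.1915 0.043 ]
bezel 0.67 [469.3 100.3] [ 0.6058 -0.2865  0.    ]
knob 0.91 [383.  174.4] [ 0.4917 -0.1536  0.    ]
knob 0.79 [422.1 256.8] [ 0.3682 -0.2283  0.    ]
knob 0.76 [432.3 200.6] [ 0.4557 -0.2333 -0.    ]
knob 0.62 [363.4 242. ] [ 0.3943 -0.1318  0.    ]
knob 0.57 [413.9 121.5] [ 0.5666 -0.196   0.    ]
knob_hole 0.9 [382.7 175.4] [ 0.4903 -0.1533  0.    ]
knob_hole 0.89 [415.1 119.5] [ 0.5695 -0.1977  0.    ]
knob_hole 0.73 [428.6 262.5] [ 0.3582 -0.2413  0.    ]
knob_hole 0.72 [432.6 202.6] [ 0.4527 -0.2342  0.    ]
knob_hole 0.59 [362.6 241.4] [ 0.3952 -0.1306  0.    ]
```

View pics/w1.png

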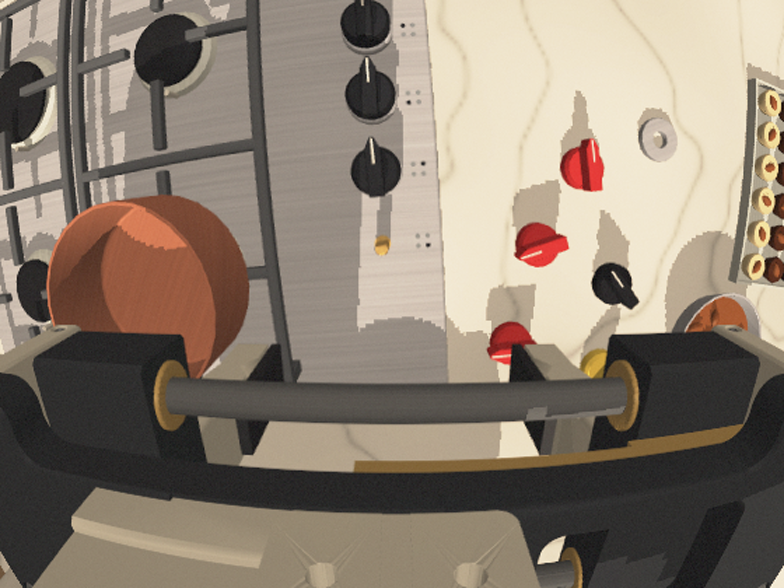

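The spindle shows at (381,243), the bezel at (658,138) and the black knob at (612,284). I go down by the tap to read its flat and position.

```bash
python3 -m inch '1 -3 1.5 -5 0 0 0;1 -4 1.5 -10 0 0 0;1 -4 1.5 -15 0 0 0;1 -4 1.5 -17 0 0 0;1 -4 1.5 -17 0 0 0'
python3 - <<'E'
from h import *
np.set_printoptions(precision=4,suppress=True)
f=grab('wrist');c=-np.array(f['R']).T@f['t'];print(c)
for k in ['tap','spindle_top']:
    z={'spindle_top':.043,'tap':.01}.get(k,0)
    for r in pinpoint('wrist',k)[:5]: print(k,round(r['p'],2),np.round(r['location'],1),at_z(f,r['location'],z))
    for r in regions_of('wrist',k)[:2]: print(k,round(r['p'],2),r['bbox'])
u,v=map(int,proj(f,[.495,-.001,.035]));print(u,v)
save(f,'w2.png',(u-35,v-35,u+35,v+35),8)
E
```

```text
t: 3.42
eef_pos: [0.442, 0.0016, 0.0955]
ee_rot: [3.139, -0.001, -1.569]
force: [0.1, 0.2, 0.1]
width: 0.0874
[0.5133 0.0021 0.254 ]
tap 0.83 [284.9 152.9] [ 0.4925 -0.0001  0.01  ]
tap 0.88 [276.7, 141.7, 299.7, 168.2]
spindle_top 0.84 [288.5 156.9] [ 0.4927 -0.0021  0.043 ]
spindle_top 0.68 [1.1, 0.0, 363.8, 332.2]
spindle_top 0.5 [279.7, 148.5, 302.5, 166.0]
286 152
```

View pics/w2.png

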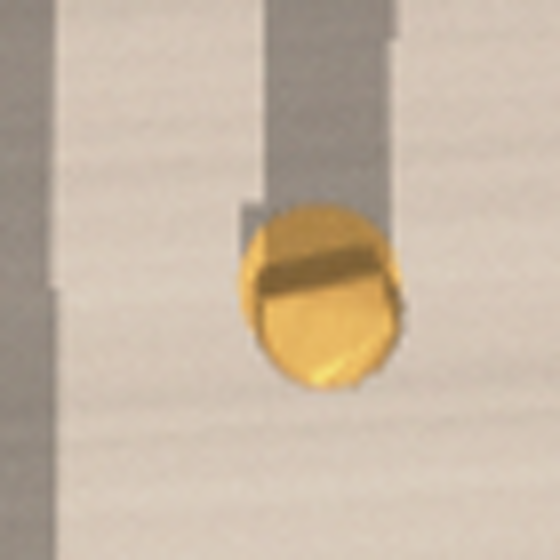

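The flat faces image up, tilted slightly left (chamfer edge from crop (260,297) to (382,275)). The top's disc is centred near (328,316).

```bash
python3 - <<'E'
from h import *
np.set_printoptions(precision=4,suppress=True)
f=grab('wrist')
u,v=map(int,proj(f,[.495,-.001,.035]));print(u,v)
P=lambda x,y,z:at_z(f,(u-35+x/8-.5+1/16,v-35+y/8-.5+1/16),z)
a,b=P(260,297,.043),P(382,275,.043);d=(b-a)[:2];print('normal deg',np.degrees(np.arctan2(d[0],-d[1])), a,b)
print('top bot/right/left/c',P(325,388,.042),P(402,310,.042),P(256,310,.042),P(328.5,316,.042))
# brass segmentation -> fit model silhouette
im=np.array(f['pixels']);hsv=cv2.cvtColor(im,cv2.COLOR_RGB2HSV)
m=(hsv[...,1]>110)&(hsv[...,0]>10)&(hsv[...,0]<30)
m[:v-20]=0;m[v+20:]=0;m[:,:u-20]=0;m[:,u+20:]=0
from scipy.optimize import minimize
def cost(p):
    th=np.linspace(0,2*np.pi,73);x=6*np.cos(th);y=6*np.sin(th);x=np.minimum(x,3);c,s=np.cos(p[2]),np.sin(p[2])
    pts=[proj(f,[p[0]+(c*X-s*Y)*k/1000,p[1]+(s*X+c*Y)*k/1000,z]) for z,k in((.01,1),(.042,1),(.043,.85)) for X,Y in zip(x,y)]
    h=cv2.convexHull(((np.array(pts)-[u-20-0,v-20])*16+8).astype(np.float32))
    M=np.zeros((640,640),np.uint8);cv2.fillConvexPoly(M,h.astype(np.int32),1)
    M=cv2.resize(M.astype(np.float32),(40,40),interpolation=cv2.INTER_AREA)
    return np.abs(M-m[v-20:v+20,u-20:u+20]).sum()
for t in np.radians([0,10,20]):
    r=minimize(cost,[.493,-.004,t],method='Nelder-Mead',options=dict(initial_simplex=[[.493,-.004,t],[.496,-.004,t],[.493,-.001,t],[.493,-.004,t+.2]]));print(r.x,np.degrees(r.x[2]),r.fun,m.sum())
# top cam for cross-check
f=grab('scene')
for r in pinpoint('scene','spindle_top')[:2]:print(r['p'],at_z(f,r['location'],.043))
E
```

```text
286 155
normal deg 10.48089030447619 [0.4946 0.0012 0.043 ] [ 0.4965 -0.0088  0.043 ]
top bot/right/left/c [ 0.4869 -0.0042  0.042 ] [ 0.4935 -0.0105  0.042 ] [0.4934 0.0015 0.042 ] [ 0.4929 -0.0045  0.042 ]
[ 0.4946 -0.0037  0.0959] 5.493496706156468 86.22265625 344
[ 0.495  -0.0037  0.2404] 13.773164351123372 86.140625 344
[ 0.4948 -0.0037  0.2835] 16.244412179667435 86.01171875 344
0.62 [ 0.5035 -0.0068  0.043 ]
0.37 [0.4636 0.1846 0.043 ]
```

```bash
python3 -m inch '0.68 1 0 5 0 0 0;0.68 3 -5 7 0 0 0;0.68 5 -10 7 0 0 0;0.68 7 -15 6 0 0 0;0.68 9 -20 5 0 0 0;0.68 11 -25 4 0 0 0;0.68 11.4 -28.7 2 0 0 0;0.68 11.4 -28.7 0 0 0 0;0.68 11.4 -28.7 0 0 0 0;0.68 11.4 -28.7 0 0 0 0'
python3 - <<'E'
from h import *
np.set_printoptions(precision=4,suppress=True)
f=grab('wrist');f=grab('wrist');s=telemetry.get_state();print(s['eef_pos'],s['width'])
for r in pinpoint('wrist','bezel')[:3]: print(round(r['p'],2),np.round(r['location'],1),at_z(f,r['location'],0))
for r in regions_of('wrist','bezel')[:2]:
    m=r['pixels'].astype(np.uint8);cs,_=cv2.findContours(m,cv2.RETR_EXTERNAL,cv2.CHAIN_APPROX_NONE);c=max(cs,key=cv2.contourArea)[:,0]
    X=np.array([at_z(f,p,.01) for p in c])[:,:2].astype(np.float32)
    print(round(r['p'],2),r['bbox'],'fit',cv2.fitEllipse(X*1000), 'hull circ',cv2.minEnclosingCircle(X*1000))
for r in pinpoint('wrist','knob')[:6]: print('knob',round(r['p'],2),np.round(r['location'],1),at_z(f,r['location'],0))
save(f,'w3.png',s=1.4)
E
```

```text
t: 5.08
eef_pos: [0.5578, -0.286, 0.0984]
ee_rot: [-3.139, 0.0, -1.571]
force: [0.1, 0.2, 0.6]
width: 0.0596
[ 0.558  -0.2858  0.0988] 0.05942076943976732
0.86 [277.8 156.2] [ 0.6054 -0.282   0.    ]
0.62 [249.1, 129.6, 312.0, 186.5] fit ((607.0983276367188, -283.1172180175781), (44.2304573059082, 44.9300422668457), 36.849510192871094) hull circ ((607.1302490234375, -283.1748962402344), 23.035247802734375)
knob 0.79 [230.5 317.6] [ 0.4565 -0.2367  0.    ]
knob 0.75 [173.7 201.3] [ 0.569  -0.1938  0.    ]
knob 0.58 [230.4 317.2] [ 0.457  -0.2366  0.    ]
```

View pics/w3.png

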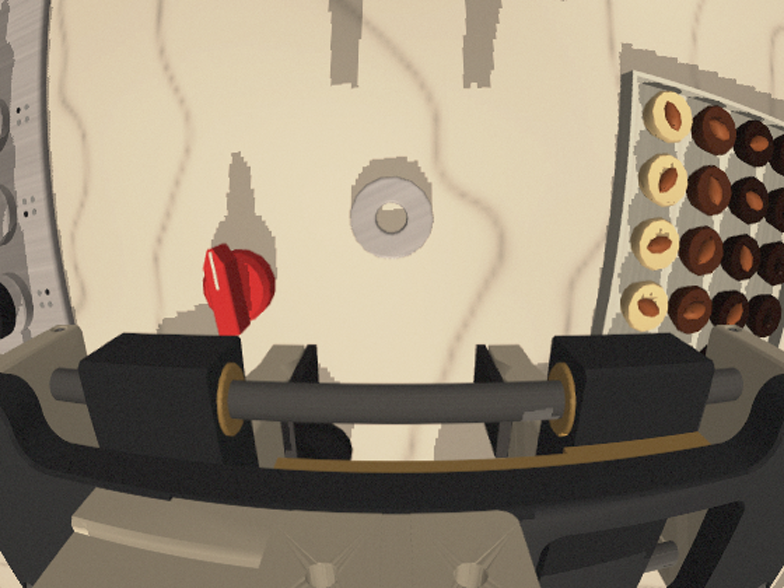

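The bezel is at image (391,217), which fits to (0.607,-0.283). The space round it is free, so I grasp it.

```bash
python3 -m inch '0.68 4.9 0.25 -1 0 0 0;0.68 4.9 0.25 -5 0 0 0;0.68 4.9 0.25 -8.5 0 0 0;0.68 4.9 0.25 -9.6 0 0 0;0.68 4.9 0.25 -9.6 0 0 0;0.3 4.9 0.25 -9.6 0 0 0;0.3 4.9 0.25 -9.6 0 0 0;0.3 4.9 0.25 -9.6 0 0 0;0.3 4.9 0.25 -9.6 0 0 0' 20
python3 -m inch '0.3 0 0 1 0 0 0;0.3 0 0 4 0 0 0;0.3 -2 5 9 0 0 0;0.3 -4 10 12 0 0 0;0.3 -6 15 12 0 0 0;0.3 -8 20 12 0 0 0;0.3 -10 25 12 0 0 0;0.3 -11.2 27.9 10 0 0 0;0.3 -11.2 27.9 7 0 0 0;0.3 -11.2 27.9 7 0 0 0;0.3 -11.2 27.9 7 0 0 0'
python3 - <<'E'
from h import *
np.set_printoptions(precision=4,suppress=True)
f=grab('wrist');f=grab('wrist');s=telemetry.get_state();print(s['eef_pos'],s['ee_rot'],s['width'])
for r in pinpoint('wrist','bezel')[:3]: print(round(r['p'],2),np.round(r['location'],1),at_z(f,r['location'],s['eef_pos'][2]-.0025))
for r in pinpoint('wrist','spindle_top')[:3]: print(round(r['p'],2),np.round(r['location'],1),at_z(f,r['location'],.043))
save(f,'w4.png',(140,100,420,310),2.5)
E
```

```text
t: 6.45
eef_pos: [0.6075, -0.2834, 0.0036]
ee_rot: [-3.137, 0.0, -1.57]
force: [-0.4, 0.8, 6.2]
width: 0.0444
t: 7.82
eef_pos: [0.4962, -0.0046, 0.0746]
ee_rot: [-3.136, 0.0, -1.57]
force: [-0.7, 0.0, -0.3]
width: 0.0446
[ 0.4964 -0.0046  0.0748] [-3.135   0.0005 -1.5706] 0.044979902763683945
0.98 [282.  264.8] [ 0.4941 -0.0041  0.0723]
```

View pics/w4.png

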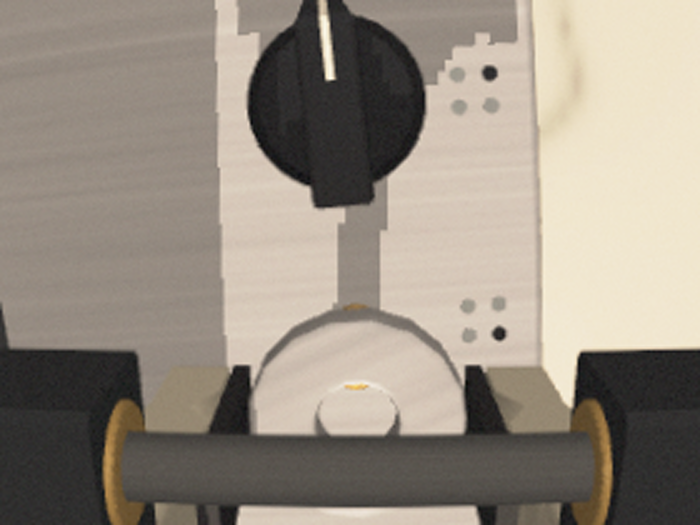

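The bezel is held flat over the spindle. Brass shows just inside the hole's far edge at crop (356,387) and beyond the rim at (356,307). I work out the offset.

```bash
python3 - <<'E'
from h import *
np.set_printoptions(precision=4,suppress=True)
f=grab('wrist')
P=lambda x,y,z:at_z(f,(140+x/2.5-.3,100+y/2.5-.3),z)
z0=.0748-.0033
print('rim top (top face)',P(358,320,z0+.01),'rim underside',P(358,307,z0),'hole far top',P(357,383,z0+.01),'hole L/R',P(316,415,z0+.01),P(399,415,z0+.01))
print('brass in hole top/bottom z.043',P(356,384,.043),P(356,390,.043),'brass beyond rim @z=.01',P(356,305,.01), P(345,306,.01),P(370,306,.01))
E
```

```text
rim top (top face) [ 0.518  -0.0047  0.0815] rim underside [ 0.5177 -0.0047  0.0715] hole far top [ 0.5047 -0.0045  0.0815] hole L/R [0.4976 0.0039 0.0815] [ 0.4976 -0.0131  0.0815]
brass in hole top/bottom z.043 [ 0.4889 -0.0042  0.043 ] [ 0.4872 -0.0042  0.043 ] brass beyond rim @z=.01 [ 0.4999 -0.0042  0.01  ] [ 0.4996 -0.001   0.01  ] [ 0.4996 -0.0082  0.01  ]
```

```bash
python3 -m inch '0.3 -0.1 0 -1.5 0 0 0;0.3 -0.1 0 -2.5 0 0 0;0.3 -0.1 0 -3 0 0 0;0.3 -0.1 0 -3.5 0 0 0;0.3 -0.1 0 -4 0 0 0;0.3 -0.1 0 -4 0 0 0'
```

```text
t: 8.82
eef_pos: [0.4948, -0.0047, 0.034]
ee_rot: [-3.136, 0.0, -1.571]
force: [0.4, 0.1, 0.1]
width: 0.0445
```

```bash
python3 -m inch '0.3 0 0 -1 0 0 0;0.3 0 0 -1.8 0 0 0;0.3 0 0 -2.05 0 0 0;0.3 0 0 -2.05 0 0 0;0.68 0 0 -2.05 0 0 0;0.68 0 0 -2.05 0 0 0;0.68 0 0 -2.05 0 0 0'; python3 -m inch '0.68 0 0 3 0 0 0;0.68 -2 0 8 0 0 0;0.68 -5 0 8.2 0 0 0;0.68 -5 0 8.2 0 0 0;0.68 -5 0 8.2 0 0 0'
python3 - <<'E'
from h import *
np.set_printoptions(precision=4,suppress=True)
f=grab('wrist');f=grab('wrist');s=telemetry.get_state();print(s['t'],s['eef_pos'],s['width'])
for k,z in(('bezel',.01),('spindle_top',.043)):
  for r in pinpoint('wrist',k)[:2]: print(k,round(r['p'],2),np.round(r['location'],1),at_z(f,r['location'],z))
u,v=map(int,proj(f,[.495,-.004,.035]));print(u,v)
save(f,'w5.png',(u-40,v-40,u+40,v+40),7)
from numpy import save as sv
import pickle;pickle.dump((dict(f),u,v),open('w5.pkl','wb'))
E
```

```text
t: 9.7
eef_pos: [0.4949, -0.0047, 0.0134]
ee_rot: [-3.136, 0.0, -1.571]
force: [0.1, -0.3, -0.7]
width: 0.0593
t: 10.32
eef_pos: [0.4454, -0.0045, 0.0956]
ee_rot: [-3.135, 0.0, -1.57]
force: [0.3, -0.8, -0.7]
width: 0.0599
10.425 [ 0.4454 -0.0046  0.0952] 0.059424956199605035
bezel 0.95 [284. 159.] [ 0.4921 -0.0056  0.01  ]
spindle_top 0.64 [281.4 161.5] [ 0.4936 -0.0037  0.043 ]
281 158
```

View pics/w5.png

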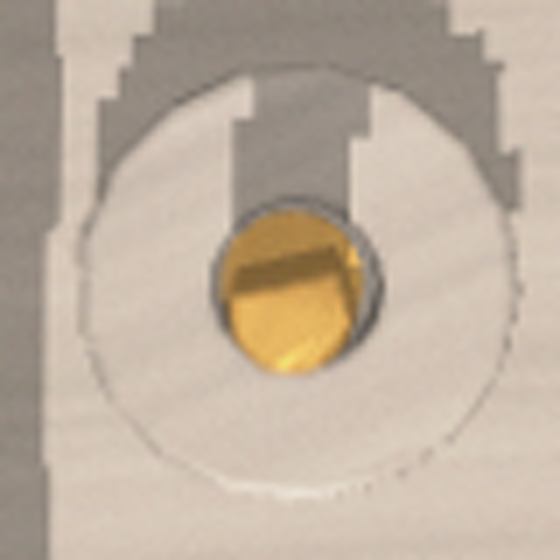

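The bezel lies flat round the spindle: outer rim at crop x 82–518, y 65–497, with the spindle inside the hole at about (294,312). I measure both in this frame.

```bash
python3 - <<'E'
from h import *
import pickle
np.set_printoptions(precision=4,suppress=True)
f,u,v=pickle.load(open('w5.pkl','rb'))
P=lambda x,y,z:at_z(f,(u-40+x/7-.43,v-40+y/7-.43),z)
for q in ((232,297,345,272),(240,268,335,245)):
    a,b=P(*q[:2],.043),P(*q[2:],.043);d=b-a;print('flat normal deg',np.degrees(np.arctan2(d[0],-d[1])),(a+b)/2)
print('bezel L R T B',P(82,285,.02),P(518,285,.02),P(300,65,.02),P(300,497,.01+.01))
print('spindle L R B',P(228,310,.042),P(360,310,.042),P(292,377,.042))
fs=grab('scene')
# knob look: region in top and scene
t=grab('top')
b=proj(t,[.455,-.236,.02]).astype(int);save(t,'k.png',(b[0]-15,b[1]-15,b[0]+15,b[1]+15),10)
E
```

```text
flat normal deg 12.560723512149348 [ 0.4958 -0.0039  0.043 ]
flat normal deg 13.696184360894454 [ 0.4984 -0.0039  0.043 ]
bezel L R T B [0.4937 0.0174 0.02  ] [ 0.4937 -0.0276  0.02  ] [ 0.5163 -0.0051  0.02  ] [ 0.4713 -0.0051  0.02  ]
spindle L R B [0.4933 0.0017 0.042 ] [ 0.4933 -0.0106  0.042 ] [ 0.4869 -0.0043  0.042 ]
```

```bash
python3 -m inch '0.6 0 -4 2 0 0 0;0.6 -1 -10 2 0 0 0;0.6 -2 -15 2 0 0 0;0.6 -3 -20 2 0 0 0;0.6 -4 -23 2 0 0 0;0.6 -4 -23 2 0 0 0;0.6 -4 -23 2 0 0 0'
python3 - <<'E'
from h import *
np.set_printoptions(precision=4,suppress=True)
f=grab('wrist');f=grab('wrist');s=telemetry.get_state();print(s['t'],s['eef_pos'],s['width'])
for k in('knob','knob_hole'):
  for r in pinpoint('wrist',k)[:4]: print(k,round(r['p'],2),np.round(r['location'],1),at_z(f,r['location'],0))
u,v=map(int,proj(f,[.455,-.236,.03]));print(u,v)
save(f,'w6.png',(u-50,v-50,u+50,v+50),6)
import pickle;pickle.dump((dict(f),u,v),open('w6.pkl','wb'))
E
```

```text
t: 11.5
eef_pos: [0.4051, -0.2347, 0.1147]
ee_rot: [-3.137, -0.0, -1.572]
force: [0.8, -0.6, -0.6]
width: 0.0527
11.6 [ 0.4054 -0.2342  0.1149] 0.05265077918702799
knob 0.96 [280.7 253. ] [ 0.3642 -0.2326  0.    ]
knob 0.9 [170.9 220.2] [ 0.395  -0.1323  0.    ]
knob 0.83 [285.1 151. ] [ 0.4557 -0.2365  0.    ]
knob 0.76 [234.7  19.9] [ 0.5709 -0.1939  0.    ]
knob_hole 0.97 [283.3 152.9] [ 0.4541 -0.235   0.    ]
knob_hole 0.94 [284.5 257. ] [ 0.3603 -0.2361  0.    ]
knob_hole 0.89 [187.2 108.1] [ 0.4945 -0.153   0.    ]
knob_hole 0.74 [238.   23.7] [ 0.5671 -0.1968  0.    ]
284 154
```

View pics/w6.png

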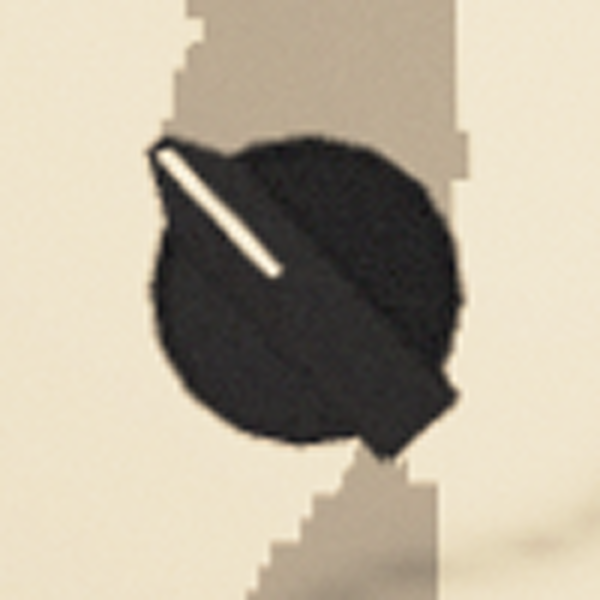

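The loose black knob's pointer aims up-left: white line from (163,152) to (275,270), tail corners at (457,397) and (387,460). Skirt spans x 153–460, y 138–443.

```bash
python3 - <<'E'
from h import *
import pickle
np.set_printoptions(precision=4,suppress=True)
f,u,v=pickle.load(open('w6.pkl','rb'))
P=lambda x,y,z:at_z(f,(u-50+x/6-.42,v-50+y/6-.42),z)[:2]
a,b=P(163,152,.039),P(275,270,.039);d=a-b;print('line yaw',np.degrees(np.arctan2(d[1],d[0])))
n=P(155,148,.039);t=(P(457,397,.039)+P(387,460,.039))/2;d=n-t
yaw=np.arctan2(d[1],d[0]);print('bar yaw',np.degrees(yaw),np.linalg.norm(d))
e=d/np.linalg.norm(d);print('centre from tail',t+.021*e,'nose',n-.027*e)
print('skirt LRTB',P(153,285,.012),P(460,295,.012),P(310,138,.019),P(300,443,.01))
E
```

```text
line yaw 42.963030868869836
bar yaw 43.2910918567183 0.04684582213220823
centre from tail [ 0.4563 -0.2355] nose [ 0.4554 -0.2363]
skirt LRTB [ 0.4566 -0.2155] [ 0.4553 -0.2567] [ 0.4762 -0.2364] [ 0.4347 -0.2352]
```

```bash
python3 -m inch '0.5 1 -0.1 0 0 0 10;0.5 3 -0.2 -1 0 0 20;0.5 5 -0.2 -2 0 0 30;0.5 5 -0.2 -4 0 0 40;0.5 5 -0.2 -6 0 0 43;0.5 5 -0.2 -8 0 0 43;0.5 5 -0.2 -9.3 0 0 43;0.5 5 -0.2 -9.3 0 0 43;0.5 5 -0.2 -9.3 0 0 43;0.5 5 -0.2 -9.3 0 0 43' 40
python3 -m inch '0.05 0 0 0 0 0 0;0.05 0 0 0 0 0 0;0.05 0 0 0 0 0 0;0.05 0 0 0 0 0 0'
```

```text
t: 12.95
eef_pos: [0.456, -0.2361, 0.0228]
ee_rot: [-3.136, -0.001, -0.819]
force: [-0.1, 0.1, -0.3]
width: 0.0436
t: 13.45
eef_pos: [0.456, -0.2361, 0.0228]
ee_rot: [-3.136, -0.001, -0.819]
force: [-0.2, -0.7, 2.1]
width: 0.0127
```

```bash
python3 -m inch '0.05 0 0 2 0 0 0;0.05 0 0 6 0 0 -5;0.05 1 4 6.5 0 0 -12;0.05 2 9 6.5 0 0 -20;0.05 3 14 6.5 0 0 -28;0.05 3.8 19 6.5 0 0 -30.5;0.05 3.85 22 6.5 0 0 -30.5;0.05 3.85 23.2 6.5 0 0 -30.5;0.05 3.85 23.2 6.5 0 0 -30.5;0.05 3.85 23.2 6.5 0 0 -30.5'
python3 - <<'E'
from h import *
np.set_printoptions(precision=4,suppress=True)
f=grab('wrist');f=grab('wrist');s=telemetry.get_state();print(s['t'],s['eef_pos'],s['ee_rot'],s['width'],s['force'])
zb=s['eef_pos'][2]-.0228
for k,z in(('knob',zb),('knob_hole',zb),('spindle_top',.043)):
  for r in pinpoint('wrist',k)[:4]: print(k,round(r['p'],2),np.round(r['location'],1),at_z(f,r['location'],z))
save(f,'w7.png',(180,130,400,300),3.6)
g=grab('scene');u,v=map(int,proj(g,[.495,-.004,.05]));save(g,'s7.png',(u-35,v-30,u+35,v+30),10);print(u,v)
import pickle;pickle.dump((dict(f),dict(g),u,v),open('w7.pkl','wb'))
E
```

```text
t: 14.7
eef_pos: [0.4942, -0.005, 0.0877]
ee_rot: [-3.136, -0.001, -1.352]
force: [-0.1, 0.1, -0.4]
width: 0.0131
14.8 [ 0.4943 -0.0051  0.0877] [-3.1362 -0.0013 -1.3525] 0.012720907855587176 [-0.8191 -0.5482 -0.7782]
knob 0.88 [284.8 247.4] [ 0.4946 -0.0063  0.0649]
knob 0.69 [280.6 222.1] [ 0.5095 -0.0005  0.0649]
knob 0.62 [501.1 183.4] [ 0.5667 -0.1389  0.0649]
knob 0.59 [444.6 253.1] [ 0.5114 -0.1109  0.0649]
knob_hole 0.96 [440.9 253.2] [ 0.5108 -0.108   0.0649]
knob_hole 0.93 [455.5 373.8] [ 0.409  -0.1738  0.0649]
knob_hole 0.75 [504.9 182.7] [ 0.568  -0.1421  0.0649]
knob_hole 0.61 [281.8 249.5] [ 0.4929 -0.0048  0.0649]
292 205
```

View pics/w7.png

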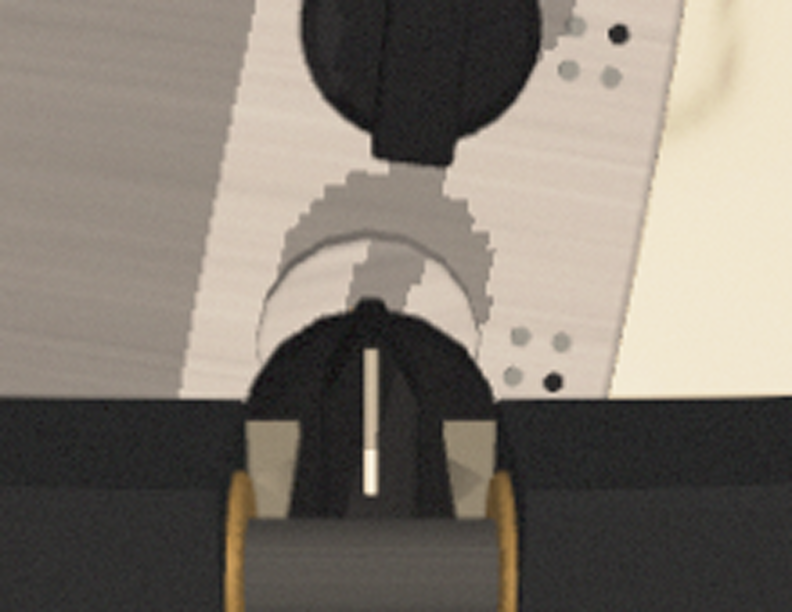

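View pics/s7.png

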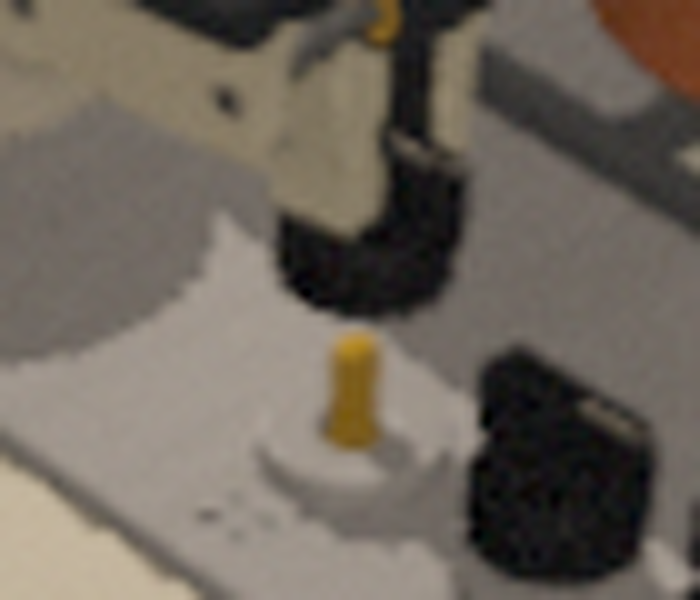

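The wrist view shows the knob upright with its pointer straight in the jaws. The scene view shows the knob (skirt x 280–465) above the spindle (x 330–380) and the bezel flat. I compute the offset between them.

```bash
python3 - <<'E'
from h import *
import pickle
np.set_printoptions(precision=4,suppress=True)
f,g,u,v=pickle.load(open('w7.pkl','rb'))
C=lambda X:(proj(g,X)-[u-35,v-30]+.45)*10
for n,X in(('spindle top',[.494,-.0043,.043]),('spindle base',[.494,-.0043,.02]),('knob bottom c',[.4943,-.0051,.0649]),('knob skirt mid',[.4943,-.0051,.0745])): print(n,C(X))
print('per 10mm x,y',C([.504,-.0043,.043])-C([.494,-.0043,.043]),C([.494,.0057,.043])-C([.494,-.0043,.043]))
th=np.linspace(0,6.28,200);c=np.array([C([.4943+.021*np.cos(t),-.0051+.021*np.sin(t),z]) for t in th for z in(.0649,.0839)]);print('knob pred x',c[:,0].min(),c[:,0].max(),'ymax',c[:,1].max())
P=lambda x,y,z:at_z(f,(180+x/3.6-.36,130+y/3.6-.36),z)
print('skirt front',P(372,312,.0839)[:2],'LR',P(246,400,.0839)[:2],P(496,400,.0839)[:2],'nose',P(370,298,.1039)[:2])
a,b=P(370,350,.1039),P(370,490,.1039);print('line',np.degrees(np.arctan2(*(a-b)[[1,0]])),a)
print('bezel top', P(368,233,.02)[:2])
E
```

```text
spindle top [358.991  334.2322]
spindle base [354.7602 413.1902]
knob bottom c [361.2416 259.1936]
knob skirt mid [363.0659 224.9915]
per 10mm x,y [27.2945 20.6182] [ 33.1412 -14.7623]
knob pred x 270.05951463460644 456.9431624384687 ymax 312.6317769730171
skirt front [0.5184 0.0002] LR [0.5011 0.0155] [ 0.5091 -0.0208] nose [0.5255 0.0021]
line 12.481880240499407 [0.5188 0.0006 0.1039]
bezel top [0.5167 0.0004]
```

The silhouette edges are the skirt's lower rim, so the knob sits at about (0.4935,-0.0045), on the spindle axis to within 1 mm. I descend and watch the force.

```bash
python3 -m inch '0.05 0 0.03 -1 0 0 0;0.05 0 0.03 -1.8 0 0 0;0.05 0 0.03 -2.3 0 0 0;0.05 0 0.03 -2.6 0 0 0;0.05 0 0.03 -2.6 0 0 0'
```

```text
t: 15.62
eef_pos: [0.4944, -0.0044, 0.0615]
ee_rot: [-3.137, -0.001, -1.352]
force: [0.0, 0.0, -0.8]
width: 0.0129
```

```bash
python3 -m inch '0.05 0 0 -0.5 0 0 0;0.05 0 0 -0.9 0 0 0;0.05 0 0 -1.1 0 0 0;0.05 0 0 -1.3 0 0 0;0.05 0 0 -1.3 0 0 0'
```

```text
t: 16.25
eef_pos: [0.4944, -0.0044, 0.0487]
ee_rot: [-3.136, -0.001, -1.352]
force: [-2.0, -0.8, 4.0]
width: 0.0128
```

```bash
python3 -m inch '0.05 0 0 -0.2 0 0 0;0.05 0 0 -0.4 0 0 0;0.05 0 0 -0.42 0 0 0;0.05 0 0 -0.42 0 0 0;0.05 0 0 -0.42 0 0 0'
```

```text
t: 16.88
eef_pos: [0.4945, -0.0044, 0.0449]
ee_rot: [-3.136, -0.002, -1.352]
force: [-3.1, -0.1, 7.0]
width: 0.0128
```

```bash
python3 -m inch '0.05 0 0 -0.08 0 0 0;0.05 0 0 -0.14 0 0 0;0.05 0 0 -0.14 0 0 0;0.05 0 0 -0.14 0 0 0'
python3 - <<'E'
from h import *
np.set_printoptions(precision=4,suppress=True)
f=grab('wrist');g=grab('scene');s=telemetry.get_state();print(s['t'],s['eef_pos'],s['ee_rot'],s['width'],s['force'])
u,v=map(int,proj(g,[.495,-.004,.04]))
a=cv2.resize(np.array(f['pixels'])[130:300,180:400],None,fx=2.4,fy=2.4);b=cv2.resize(np.array(g['pixels'])[v-30:v+30,u-35:u+35],(476,408),interpolation=cv2.INTER_CUBIC)
h=min(len(a),len(b));w=np.hstack([a[:h],b[:h]]);w=cv2.resize(w,None,fx=.79,fy=.79);print(w.shape);cv2.imwrite('pics/end.png',w[...,::-1])
E
```

```text
t: 17.38
eef_pos: [0.4946, -0.0044, 0.0445]
ee_rot: [-3.136, -0.002, -1.351]
force: [-5.5, 1.5, 14.6]
width: 0.0127
17.475 [ 0.4946 -0.0044  0.0445] [-3.1356 -0.0017 -1.3514] 0.012358019656107552 [-4.9258  1.2262 14.7085]
(322, 793, 3)
```

View pics/end.png

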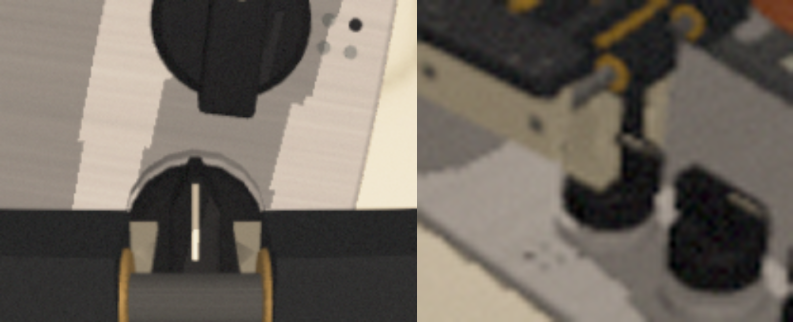

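The knob sits low over the bezel. The force rose from 7 N to 14.6 N over the last 0.4 mm, so the spindle is at its stop. I hand in.

```bash
python3 -c "from station import arm;print(arm.job_done())"
```

```text
the job is handed in; nothing more can be done
None
```

I slipped the bezel over the bare spindle and let it lie on the hob. I then fitted the loose black knob and pressed the tap in, and handed in at 17.5 s with the gripper still holding and pressing the knob. No verdict was reported.

- **Bezel:** after release, the wrist picture showed it flat, with its centre about 1 mm from the spindle axis. I did not measure it again after fitting the knob. The last picture shows its rim round the knob's skirt.
- **Knob:** I turned it to about 12.5°, against a spindle flat measured at 12.6–13.7° (an earlier, less steady reading gave 10.5°). It slid on with no measurable force until the spindle's top met the end of its hole.
- **Tap:** the push rose from 4 N to 7 N and then to 14.7 N, the last rise over only 0.4 mm, so the spindle is on its stop. The tool height puts the knob's underside at about 21.7 mm, where 22 mm is fully pressed. That leaves about 2 mm above the bezel.
- **Side load:** the arm also showed about 5 N sideways on the knob at the end.
- **Disagreement:** before the push, the coarse scene camera put the knob 1–2 mm off the axis, while the wrist camera put it within 1 mm. I went by the wrist camera, and the force-free entry bore it out.
- **Bystanders:** nothing suggested I touched the pan, bowl or tray, but I did not re-measure them.

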